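# Unload the feed rail of spun lamp caps

### The job

Stop the rail's feed by pushing the red-ball lever all the way over, away from you, before touching any cap; then pull every lamp cap there is straight up out of its sprung nest, stand the plain good ones upright in the green crate without dropping or tipping them, and drop the red-marked rejects into the blue bin. When the rail is empty and all caps are put away, pull the lever all the way back to start the feed again. The caps are thin and dent easily: squeeze them with no more than 15 N, and leave everything else on the bench where it is.

Things in the scene. Friction and masses are not known exactly. Their poses are not given: they have to be found in the camera images.
- good1: good lamp cap, thin spun aluminium, plain metal, small black dot on top; 112 mm tall, 0.12 kg: foot flange 72 mm wide, 5 mm thick; body narrowing from 62 to 34 mm at 62 mm up; then a round neck 34 mm in diameter, 62 to 112 mm above the underside (grip here from above). Origin: centre of the underside, z up its axis. Starts upright in a nest of the rail; may be absent
- good2: good lamp cap, thin spun aluminium, plain metal, small black dot on top; 112 mm tall, 0.12 kg: foot flange 72 mm wide, 5 mm thick; body narrowing from 62 to 34 mm at 62 mm up; then a round neck 34 mm in diameter, 62 to 112 mm above the underside (grip here from above). Origin: centre of the underside, z up its axis. Starts upright in a nest of the rail; may be absent
- good3: good lamp cap, thin spun aluminium, plain metal, small black dot on top; 112 mm tall, 0.12 kg: foot flange 72 mm wide, 5 mm thick; body narrowing from 62 to 34 mm at 62 mm up; then a round neck 34 mm in diameter, 62 to 112 mm above the underside (grip here from above). Origin: centre of the underside, z up its axis. Starts upright in a nest of the rail; may be absent
- reject1: rejected lamp cap, thin spun aluminium, red top and red bands on body and neck; 112 mm tall, 0.12 kg: foot flange 72 mm wide, 5 mm thick; body narrowing from 62 to 34 mm at 62 mm up; then a round neck 34 mm in diameter, 62 to 112 mm above the underside (grip here from above). Origin: centre of the underside, z up its axis. Starts upright in a nest of the rail; may be absent
- reject2: rejected lamp cap, thin spun aluminium, red top and red bands on body and neck; 112 mm tall, 0.12 kg: foot flange 72 mm wide, 5 mm thick; body narrowing from 62 to 34 mm at 62 mm up; then a round neck 34 mm in diameter, 62 to 112 mm above the underside (grip here from above). Origin: centre of the underside, z up its axis. Starts upright in a nest of the rail; may be absent
- rail: feed rail fixed to the bench, 136 mm wide (x), 540 mm long (y), blue side cheeks 45 mm high. Origin: centre of its underside. Five nests at y = -200, -100, 0, 100, 200 mm; caps stand on its bed, 20 mm up. Two sprung yellow rollers in each nest catch over the cap's flange: a straight upward pull of 6 to 9 N over the first 5 mm frees the cap
- crate: low green padded crate for good caps, fixed to the bench: 130 mm (x) by 280 mm (y) outside, walls 5 mm thick and 50 mm high, inner floor 5 mm up. Holds three caps standing in a row along its y, 85 mm apart. Origin: centre of its underside
- bin: blue open bin for rejects, loose on the bench: 170 mm (x) by 200 mm (y) outside, walls 5 mm thick and 90 mm high, floor 5 mm thick, 0.7 kg. Origin: centre of its underside
- lever_base: grey block of the feed lever, fixed to the bench, 70 mm (x) by 50 mm (y) by 25 mm high. Origin: centre of its underside; the lever swings in its x-z plane about an axis along y, 22 mm above the origin
- lever (a joint): angle of the feed lever, rad: 0 = feed running, lever leaning 0.5 rad from upright to the block's -x side (towards the robot); 1.0 = feed stopped, leaning 0.5 rad to the +x side. Stays where it is left; a push of about 1 N at the ball moves it
- lever_tip (a point): centre of the red ball, 26 mm in diameter, on the end of the 100 mm feed lever
- jar: bystander: small jar, 48 mm across, 65 mm tall, standing between the two containers. Origin: centre of its underside
- brush: bystander: hand brush 200 mm long lying left of the rail. Origin: centre of its underside
- dome: bystander: spun steel dome 130 mm across and 75 mm tall, on the left of the bench. Origin: centre of its underside
- flask: bystander: bottle 64 mm across, 130 mm tall, standing on the left of the bench. Origin: centre of its underside

How it is judged:
By the outcome, as a careful person would: the job done as asked, in the order asked, and still so for the second after the job is handed in, with the robot touching nothing.
Of good1, good2, good3, reject1, reject2 only 3 to 5 are there at a start; the rules pass over those that are not, and their reading is None.
At some moment in a run one of bin may be knocked a few centimetres aside while the robot is not near it.
It also fails if it takes over 210 s, if anything falls off the work surface, if the arm or the gripper's body presses on something with over 40 N, if the wrist force passes 120 N, or if a joint passes its speed limit or range.

### The arm

A 6-joint arm with a two-finger parallel gripper is mounted at the origin on the work surface. World frame = base frame: x ahead of the robot, y to its left, z up, the work surface at z = 0. Lengths are in mm, angles in rad, forces in N, time in s.
With the tool pointing down it reaches from about 350 to 975 mm from the base axis. Payload 7.1 kg.
Tool frame: the origin (TCP) lies at the very end of the fingers, on their centre line; the grasp point (between the pads) lies 19 mm behind it; z points along the fingers, y is the line along which they close (so a half turn about z gives the same grasp; the last joint's range is limited). The gripper opens to 88 mm and grips with 3 to 60 N. Pads are 20 mm wide; open, the fingers measure 115 mm over their backs; the gripper's body (75 mm by 178 mm) begins 61 mm behind the grasp point.
Start: joints at [1.172, 0.423, 1.63, -0, 1.089, -0.019], TCP at [231.677, 580.457, 222.675] pointing down, gripper open.
Joint ranges: [-3, 3], [-0.9, 2.11], [0.09, 2.58], [-1.31, 4.45], [0.11, 2.69], [-2.54, 2.54]. Speed limits (rad/s): [2.39, 2.39, 3.01, 3.14, 3.14, 3.14].

### API

Orientations are given as a rotation vector (axis times angle).
In Python, from workcell import ctrl, optics gives the robot as it stands.
- The arm moves only by the shell command python3 -m jog 'ROWS'. ROWS is JSON, a list of rows, each a list of 7 numbers: the shift along the tool's x, y, z in units of 40 mm (1.0 is 40 mm), then the turn, a rotation vector about the tool's x, y, z in units of 6 degrees (1.0 is 6 degrees), then the opening, from 0 (shut) to 1 (fully open). A call has 1 to 20 rows; each row shifts and turns the commanded pose from where the row before left it, along the tool's axes as they then stand; what a row does not reach is not made up. A row lasts 1/10 s, in which the tool goes at most 50 mm and 8.59 degrees, less where a joint would pass 70% of its speed; a pose out of reach is approached as far as the arm can. A call is refused whole if a number of a shift passes 1 or a number of a turn 1, either way. A call with a gripper value outside its range is refused whole. The fingers move at their own pace and stop on an object; the grip force is fixed at half the most. Time passes only in rows, so rows that do not move let the fingers close. It gives the time, the measured TCP pose, the force, the opening and the grip force at its end, in the units of the state.
- ctrl.get_obs(): the state, without advancing time (a new reading comes with each control period).
- optics.get_image(name): name is "side" or "top" or "wrist"; returns the picture (400x640x3 uint8, red, green, blue); there is no depth.
- optics.camera_model(name): a dict with "fov_y" (degrees; the focal length in pixels is half the picture's height over the tangent of half this angle, whatever the lens; pixels are square), "cx", "cy" (the principal point, pixels), "view" (4x4, takes a point from world to camera coordinates); the wrist camera has in their place "hand_eye" (4x4, takes a point from camera to tool coordinates, whose origin is the TCP and whose axes are the flange's). Camera axes: x right, y up, looking along -z (the intrinsics and any distortion apply to the point x, -y, -z); pixel columns grow to the right and rows downward; lengths in mm; the calibration is good to about 2 mm. A picture is of the moment at which its call begins: read the wrist's pose just before it. camera_model takes no time and is no camera call.
- ctrl.close_job(): hands the job in; it is judged then, once.
Trained networks look in the newest picture that a camera, given by its name, has taken for a name from the list of things; names that differ only in an ending like _2 or _b are one class to them, and where a whole thing is asked for, a point or a joint stands for the part that bears it (a point fixed in the world has none). Each returns a list of dicts, best first, with "conf" (0 to 1); they miss things now and then, are a little off and sometimes report something else, mostly with a low value. They report only what shows in the picture. A call takes as long as a camera call.
- optics.masks_of(target, camera): "pixels" (400x640 bool, what is visible of it) and "extent" ([centre column, centre row, width, height] in pixels, round what is visible of it).
The state is a dict: "t": time; "qpos": joint angles; "qvel": joint speeds; "joint_torque": joint torques, N m; "ee_pos": TCP position; "orientation": TCP orientation; "ft_force": force on the tool from outside, world axes, zero at the start; "moment": the same for the moment, N m; "width": finger opening in mm; "grasp_force": force on a finger pad.
Only numpy, scipy, OpenCV 4.12 (cv2) and the standard library are available. Lean on these libraries where they do the work, as an engineer would, in place of code of your own. Each camera call takes 0.05 s, during which the arm holds its last target. There are 200 camera calls.

## Working session

There is one attempt and no reset: what is moved stays moved. The work goes in short steps, Python scripts to look and compute and a shell command to move; the robot and the scene stay as the last step left them, time stands still between calls to the robot, and variables do not carry over. Pictures are saved under pics/ and viewed, at most 14 in all, crops included, and the job is handed in when it is done.

```bash
ls; mkdir -p pics
cat > h.py <<'E'
import numpy as np, cv2
from workcell import ctrl, optics
from scipy.spatial.transform import Rotation as R
def save(n,f):
    im=optics.get_image(n); cv2.imwrite('pics/'+f,im[:,:,::-1]); return im
def K(m): 
    f=200/np.tan(np.radians(m['fov_y'])/2); return f
def ray(cam,u,v,obs=None):
    m=optics.camera_model(cam); f=K(m)
    d=np.array([(u-m['cx'])/f,-(v-m['cy'])/f,-1.])
    if 'view' in m: T=np.linalg.inv(np.array(m['view']))
    else:
        o=obs or ctrl.get_obs(); W=np.eye(4); W[:3,:3]=R.from_rotvec(o['orientation']).as_matrix(); W[:3,3]=o['ee_pos']; T=W@np.array(m['hand_eye'])
    return T[:3,3],T[:3,:3]@d
def at_z(cam,u,v,z,obs=None):
    o,d=ray(cam,u,v,obs); return o+d*(z-o[2])/d[2]
def proj(cam,p,obs=None):
    m=optics.camera_model(cam); f=K(m); q=(np.array(m['view'])@np.r_[p,1])[:3]
    return m['cx']+f*q[0]/-q[2], m['cy']-f*q[1]/-q[2]
E
python3 - <<'E'
from h import *
for c in ['side','top','wrist']:
    save(c,c+'0.png'); m=optics.camera_model(c); print(c,{k:np.round(v,3).tolist() if not isinstance(v,str) else v for k,v in m.items()})
for c in ['top','side']:
    optics.get_image(c)
    for t in ['good1','reject1','rail','crate','bin','lever_base','lever_tip','jar','brush','dome','flask']:
        for r in optics.masks_of(t,c)[:5]: print(c,t,round(r['conf'],2),np.round(r['extent'],1).tolist(), int(r['pixels'].sum()))
o=ctrl.get_obs();print(o)
E
```

```text
pics
side {'fov_y': 49.269, 'cx': 313.288, 'cy': 201.757, 'view': [[-0.911, 0.412, 0.021, 477.386], [-0.218, -0.523, 0.824, 32.708], [0.35, 0.746, 0.566, -1670.212], [0.0, 0.0, 0.0, 1.0]]}
top {'fov_y': 56.115, 'cx': 322.598, 'cy': 199.21, 'view': [[0.003, -1.0, -0.001, 13.946], [0.991, 0.003, 0.135, -543.475], [-0.135, -0.001, 0.991, -1366.045], [0.0, 0.0, 0.0, 1.0]]}
wrist {'fov_y': 66.398, 'cx': 315.806, 'cy': 195.714, 'hand_eye': [[-0.0, 0.968, 0.251, 68.608], [1.0, 0.0, -0.001, -0.437], [-0.001, 0.251, -0.968, -161.852], [0.0, 0.0, 0.0, 1.0]]}
top good1 0.81 [333.6, 173.1, 16.8, 14.9] 229
top good1 0.68 [358.9, 174.4, 20.2, 22.2] 330
top good1 0.59 [305.0, 177.9, 20.2, 20.7] 267
top good1 0.34 [329.3, 224.1, 13.0, 12.8] 128
top rail 0.89 [334.2, 175.4, 141.2, 48.9] 4059
top rail 0.68 [198.7, 214.8, 26.7, 20.8] 294
top crate 0.72 [385.6, 229.8, 79.5, 35.8] 2702
top crate 0.53 [328.4, 225.4, 12.9, 10.8] 110
top bin 0.93 [269.4, 229.1, 61.4, 57.0] 2769
top lever_base 0.57 [439.8, 200.7, 30.5, 18.0] 299
top lever_base 0.47 [329.5, 223.1, 16.2, 11.8] 139
top lever_tip 0.45 [446.0, 20
[... 787 characters left out ...]
5.8, 311.9, 28.3, 44.7] 1043
{'t': 1.35, 'qpos': array([ 1.17196319e+00,  4.23124404e-01,  1.62989798e+00, -4.15371368e-06,
        1.08863384e+00, -1.89888792e-02]), 'qvel': array([-0.00067406,  0.00053049, -0.00122597,  0.00149498,  0.00058684,
       -0.0014732 ]), 'joint_torque': array([ 2.18291648e-04, -5.44591677e+01, -2.74035895e+01,  6.46103360e-02,
        1.71030237e-02,  2.18440988e-05]), 'ee_pos': array([231.69486552, 580.43768033, 222.66060618]), 'orientation': array([-5.93072700e-01, -3.08509464e+00,  9.88862250e-05]), 'ft_force': array([0.33913327, 0.25077223, 0.41386592]), 'moment': array([-0.03805594, -0.00655845, -0.00295537]), 'grasp_force': 0.0, 'width': 87.7639987150349}
```

Run:
```python
import cv2,numpy as np
t=cv2.imread('pics/top0.png');s=cv2.imread('pics/side0.png')
a=cv2.resize(t[130:280,170:490],None,fx=2.5,fy=2.5,interpolation=cv2.INTER_CUBIC)
cv2.imwrite('pics/top0c.png',a)
b=cv2.resize(s[110:360,200:500],None,fx=2.4,fy=2.4,interpolation=cv2.INTER_CUBIC)
cv2.imwrite('pics/side0c.png',b)
```

```text
(no output)
```

View pics/top0c.png

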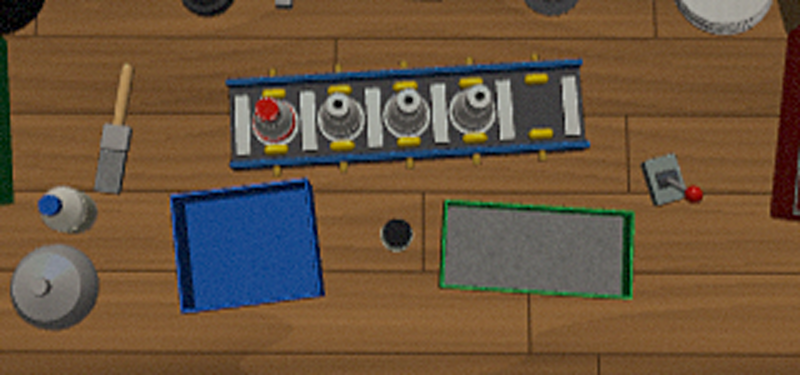

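View pics/side0c.png

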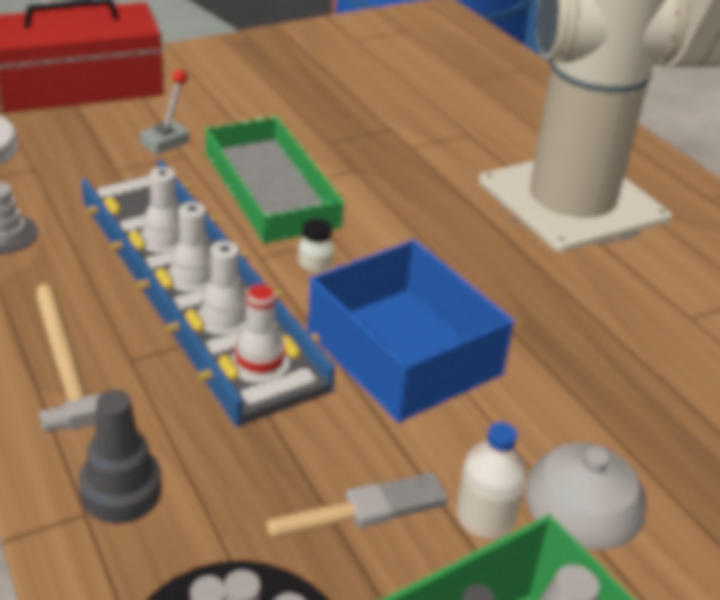

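The top crop shows four caps on the rail: a red one at about (277,173) px and goods at about (305,172), (333,170) and (362,169). The rightmost nest is empty. The ball is at (447,207), leaning towards the robot. The crate is at (385,230) and the bin at (269,229), with the jar between them. The side view agrees.

```bash
cat >> h.py <<'E'
def cent(w,u,v,r):
    y0=int(v)-r;x0=int(u)-r; s=np.clip(w[y0:y0+2*r+1,x0:x0+2*r+1],0,None); yy,xx=np.mgrid[y0:y0+2*r+1,x0:x0+2*r+1]
    return (s*xx).sum()/s.sum(),(s*yy).sum()/s.sum()
def tri(a,b):
    A=np.zeros((3,3));B=np.zeros(3)
    for o,d in (a,b):
        d=d/np.linalg.norm(d);P=np.eye(3)-np.outer(d,d);A+=P;B+=P@o
    return np.linalg.solve(A,B)
E
cat > m1.py <<'E'
from h import *
t=cv2.imread('pics/top0.png').astype(float);s=cv2.imread('pics/side0.png').astype(float)
red=lambda i:np.clip(i[:,:,2]-i[:,:,:2].max(2)-60,0,None)
dark=lambda i:np.clip(110-i.max(2),0,None)
T=[cent(red(t),276.8,172.5,4)]+[cent(dark(t),u,v,3) for u,v in [(305.2,171.6),(332.8,170),(362,168.8)]]
S=[cent(red(s),308.4,231,6)]+[cent(dark(s),u,v,3) for u,v in [(293.3,213),(280,196.5),(267.5,181.5)]]
P=[]
for a,b in zip(T,S):
    P.append(at_z('top',*a,132)); print(np.round(a,1),np.round(b,1),P[-1].round(1),at_z('side',*b,132).round(1),tri(ray('top',*a),ray('side',*b)).round(1))
b=cent(red(t),447,207,5);c=cent(red(s),275,141.5,5);print('ball',b,c,tri(ray('top',*b),ray('side',*c)).round(1))
optics.get_image('top')
for n,z in [('crate',50),('bin',90),('lever_base',25),('jar',65)]:
    r=optics.masks_of(n,'top'); 
    if not r: continue
    q=cv2.boxPoints(cv2.minAreaRect(cv2.findNonZero(r[0]['pixels'].astype(np.uint8))))
    W=np.array([at_z('top',*p,z) for p in q]);print(n,r[0]['conf'],W[:,:2].round(0).tolist(),W.mean(0).round(1))
for n,q,z in [('crate',[(445,202),(633,212),(630,297),(441,287)],50),('bin',[(171,195),(308,180),(324,295),(182,312)],90),('leverbase',[(643,160),(673,154),(686,197),(655,205)],25),('rail',[(227,82),(581,60),(588,147),(232,166)],45),('jar',[(397,233)],65)]:
    W=np.array([at_z('top',170+a/2.5,130+b/2.5,z) for a,b in q]);print(n,W[:,:2].round(0).tolist(),W.mean(0).round(1), [np.linalg.norm(W[i]-W[i-1]).round(0) for i in range(len(q))])
E
python3 m1.py
```

```text
[276.2 172.8] [308.5 231.4] [623.8 178.7 132. ] [621.  174.6 132. ] [622.9 178.4 135.4]
[304.8 171.1] [nan nan] [630.1  78.3 132. ] [nan nan nan] [nan nan nan]
[332.7 169.9] [nan nan] [634.8 -19.9 132. ] [nan nan nan] [nan nan nan]
[361.6 167.8] [nan nan] [ 642.5 -121.7  132. ] [nan nan nan] [nan nan nan]
ball (np.float64(447.2521562658549), np.float64(206.5865043125317)) (np.float64(274.03113685734974), np.float64(141.07603186097032)) [ 507.5 -421.8  120.2]
crate 0.85 [[368.0, -65.0], [503.0, -74.0], [488.0, -361.0], [353.0, -348.0]] [ 428.1 -212.    50. ]
bin 0.67 [[504.0, 326.0], [531.0, 120.0], [360.0, 96.0], [335.0, 299.0]] [432.4 210.2  90. ]
lever_base 0.7 [[563.0, -369.0], [589.0, -436.0], [507.0, -465.0], [480.0, -398.0]] [ 534.9 -416.9   25. ]
jar 0.62 [[469.0, 525.0], [528.0, 508.0], [501.0, 425.0], [441.0, 442.0]] [484.6 474.8  65. ]
crate [[499.0, -78.0], [485.0, -355.0], [361.0, -347.0], [374.0, -72.0]] [ 429.6 -213.    50. ] [np.float64(125.0), np.float64(277.0), np.float64(124.0), np.float64(275.0)]
bin [[504.0, 317.0], [526.0, 121.0], [362.0, 96.0], [338.0, 296.0]] [432.2 207.6  90. ] [np.float64(167.0), np.float64(197.0), np.float64(166.0), np.float64(201.0)]
leverbase [[566.0, -380.0], [575.0, -425.0], [510.0, -442.0], [498.0, -395.0]] [ 537.2 -410.6   25. ] [np.float64(70.0), np.float64(47.0), np.float64(68.0), np.float64(49.0)]
rail [[680.0, 249.0], [716.0, -286.0], [582.0, -293.0], [552.0, 238.0]] [632.6 -22.9  45. ] [np.float64(128.0), np.float64(536.0), np.float64(133.0), np.float64(532.0)]
jar [[452.0, -7.0]] [451.7  -7.4  65. ] [np.float64(0.0)]h.py:22: RuntimeWarning: invalid value encountered in scalar divide
  return (s*xx).sum()/s.sum(),(s*yy).sum()/s.sum()
```

```bash
python3 -m jog '[[0,0,0,0,0,1,0],[0,0,0,0,0,1,0],[0,0,0,0,0,1,0],[0,0,0,0,0,1,0],[0,0,0,0,0,1,0],[0,0,0,0,0,1,0],[0,0,0,0,0,1,0],[0,0,0,0,0,1,0],[0,0,0,0,0,1,0],[0,0,0,0,0,1,0],[0,0,0,0,0,1,0],[0,0,0,0,0,0.37,0],[0,0.8,0,0,0,0,0],[0,0.8,0,0,0,0,0],[0,0.8,0,0,0,0,0],[0,0.8,0,0,0,0,0],[0,0.8,0,0,0,0,0],[0,0.8,0,0,0,0,0],[0,0,0,0,0,0,0],[0,0,0,0,0,0,0]]'
python3 -m jog '[[-0.8,0,0,0,0,0,0],[-1,0,0,0,0,0,0],[-1,0,0,0,0,0,0],[-1,0,0,0,0,0,0],[-1,0,0,0,0,0,0],[-1,0,0,0,0,0,0],[-1,0,0,0,0,0,0],[-1,0,0,0,0,0,0],[-1,0,0,0,0,0,0],[-1,0,0,0,0,0,0],[-1,0,0,0,0,0,0],[-1,0,0,0,0,0,0],[-1,0,0,0,0,0,0],[-1,0,0,0,0,0,0],[-1,0,0,0,0,0,0],[-1,0,0,0,0,0,0],[-1,0,0,0,0,0,0],[-1,0,0,0,0,0,0],[-1,0,0,0,0,0,0],[-1,0,0,0,0,0,0]]'
python3 -m jog '[[-1,0,0,0,0,0,0],[-1,0,0,0,0,0,0],[-1,0,0,0,0,0,0],[-1,0,0,0,0,0,0],[-0.5,0,0,0,0,0,0],[0,0,0,0,0,0,0],[0,0,0,0,0,0,0],[0,0,0,0,0,0,0]]'
python3 - <<'E'
from h import *
o=ctrl.get_obs();save('wrist','w1.png');save('side','s1.png');print(o['ee_pos'],o['orientation'],o['qpos'])
for c in ['wrist']:
  for n in ['lever_tip','lever_base']:
    for r in optics.masks_of(n,c)[:2]: print(n,r['conf'],r['extent'])
E
```

```text
t: 3.6
ee_pos: [423.9, 580.1, 222.2]
orientation: [-2.222, -2.22, 0.001]
ft_force: [-0.3, 0.4, -0.1]
width: 0.9
grasp_force: 0.0
t: 5.6
ee_pos: [423.4, -211.9, 222.9]
orientation: [2.22, 2.223, 0.001]
ft_force: [1.0, -0.9, 0.3]
width: 0.6
grasp_force: 0.0
t: 6.4
ee_pos: [424.0, -389.6, 222.6]
orientation: [-2.219, -2.223, -0.0]
ft_force: [0.7, -0.6, -0.1]
width: 0.4
grasp_force: 0.0
[ 423.98496686 -389.57749052  222.56187718] [-2.21879379e+00 -2.22252656e+00 -4.65904894e-04] [-7.63971512e-01  3.52040810e-01  1.74023897e+00  3.68091738e-04
  1.05041033e+00 -7.65835634e-01]
lever_tip 0.63 [401.6, 217.9, 32.6, 44.2]
lever_base 0.78 [408.4, 204.0, 62.5, 75.0]
```

Run:
```python
from h import *
w=cv2.imread('pics/w1.png').astype(float);s=cv2.imread('pics/s1.png').astype(float)
red=lambda i:np.clip(i[:,:,2]-i[:,:,:2].max(2)-60,0,None)
# red blobs
for n,i in [('wrist',w),('side',s)]:
    k,l,st,c=cv2.connectedComponentsWithStats((red(i)>0).astype(np.uint8))
    for j in range(1,k):
        if st[j,4]>15: print(n,st[j],c[j].round(1), at_z(n,*c[j],110).round(1))
```

```text
wrist [   0    0   82   44 3332] [38.8 21.3] [ 199.8 -248.1  110. ]
wrist [ 81   0  28 104 993] [94.5 54.9] [ 240.3 -273.1  110. ]
wrist [107   0  15  32 186] [115.   12.3] [ 262.5 -241.5  110. ]
wrist [124   0   8   7  17] [128.3   3.6] [ 274.1 -235.3  110. ]
wrist [ 158    0   26  104 1037] [171.1  55. ] [ 303.8 -273.1  110. ]
wrist [188   0  69  11 684] [222.5   4.5] [ 349.2 -235.8  110. ]
wrist [ 300    0  101  250 9195] [353.5 173.4] [ 458.4 -372.4  110. ]
wrist [ 396    0  101  150 9900] [436.8  86.3] [ 526.7 -297.3  110. ]
wrist [613   0   6   7  31] [615.4   2.5] [ 662.9 -233.9  110. ]
wrist [ 582    0   58  189 6776] [618.9 111.3] [ 686.7 -317.6  110. ]
wrist [139   6   7   9  21] [142.3   9.7] [ 284.7 -239.6  110. ]
wrist [125   8   7   8  16] [128.2  11.9] [ 273.1 -241.2  110. ]
wrist [  190    14   107   245 17198] [239.  142.2] [ 355.7 -344.5  110. ]
wrist [  479    19   136   261 14198] [537.8 176. ] [ 626.8 -374.7  110. ]
wrist [122  23  13  18  44] [128.2  33.5] [ 270.7 -256.9  110. ]
wrist [103  30  17  74 335] [111.3  73.6] [ 251.9 -287.6  110. ]
wrist [115  32  27 
[... 946 characters left out ...]
8   39 1785] [106.4 331.9] [ 204.5 -541.4  110. ]
wrist [134 315  21  35 441] [144.  330.8] [ 244.2 -540.   110. ]
wrist [ 434  315  117   45 4604] [491.8 337.6] [ 610. -548.  110.]
wrist [173 316  12  34 151] [179.2 334.5] [ 280.5 -544.5  110. ]
wrist [162 318  12  32 153] [167.1 334.6] [ 267.8 -544.5  110. ]
wrist [311 321  10  29 195] [315.1 334.5] [ 423.5 -544.3  110. ]
side [ 194  111   73   26 1383] [229.2 123. ] [ 621.5 -677.3  110. ]
side [ 199  132   69   25 1191] [233.1 143.9] [ 660.1 -478.4  110. ]
side [271 138   7   7  36] [274.  140.9] [ 500.5 -442.8  110. ]
side [303 228  11   7  59] [308.5 231.4] [609.4 149.  110. ]
side [298 257  19   8  64] [306.4 261.6] [667.4 266.7 110. ]
```

View pics/w1.png

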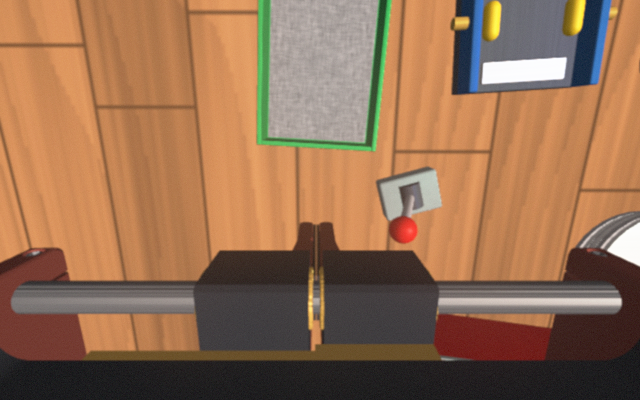

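The wrist view shows the ball at (403,230), the lever block at about (409,192) and the closed fingertips at about (317,235).

Run:
```python
from h import *
print([at_z('wrist',403,230,z).round(1) for z in (105,110,115,120)])
print([at_z('wrist',u,v,25).round(1) for u,v in ((376,181),(434,167),(441,205),(386,220))], at_z('wrist',411,196,25))
print(tri(ray('wrist',403,230),ray('side',274,140.9)).round(1),tri(ray('wrist',403,230),ray('top',447.25,206.6)).round(1))
m=optics.camera_model('wrist')
```

```text
[array([ 508.9, -429.2,  105. ]), array([ 507.4, -427.3,  110. ]), array([ 505.9, -425.4,  115. ]), array([ 504.4, -423.5,  120. ])]
[array([ 496.3, -397.2,   25. ]), array([ 564.3, -380.1,   25. ]), array([ 577.5, -427.1,   25. ]), array([ 511.2, -446.5,   25. ])] [ 539.83648022 -415.72147762   25.        ]
[ 505.8 -424.7  118.8] [ 508.3 -426.9  107.8]
```

```bash
python3 -m jog '[[-0.7,0.4,0,0,0,0,0],[-0.53,0.38,0,0,0,0,0],[0,0,0.8,0,0,0,0],[0,0,0.8,0,0,0,0],[0,0,0.8,0,0,0,0],[0,0,0.74,0,0,0,0],[0,0,0,0,0,0,0],[0,0,0,0,0,0,0]]'
python3 -m jog '[[0.06,0.25,0,0,0,0,0],[0.06,0.25,0,0,0,0,0],[0.06,0.25,0,0,0,0,0],[0.06,0.25,0,0,0,0,0],[0.06,0.25,0,0,0,0,0],[0.06,0.25,0,0,0,0,0],[0.06,0.25,0,0,0,0,0],[0.06,0.25,0,0,0,0,0],[0,0,0,0,0,0,0]]'
```

```text
t: 7.4
ee_pos: [455.4, -440.4, 97.3]
orientation: [-2.22, -2.222, -0.0]
ft_force: [0.1, -0.5, 0.2]
width: 0.7
grasp_force: 0.0
t: 8.3
ee_pos: [536.7, -421.0, 96.9]
orientation: [2.22, 2.222, 0.001]
ft_force: [-0.2, -0.5, -0.6]
width: 0.4
grasp_force: 0.0
```

```bash
python3 -m jog '[[0.06,0.2,0,0,0,0,0],[0.06,0.2,0,0,0,0,0],[0,0,0,0,0,0,0],[0,0,0,0,0,0,0]]'
python3 - <<'E'
from h import *
a=save('wrist','w2.png');b=save('side','s2.png');t=save('top','t2.png')
print([ (r['conf'],r['extent']) for r in optics.masks_of('lever_tip','side')[:2]])
z=cv2.resize(b[110:190,240:330],None,fx=5,fy=5);z2=cv2.resize(t[180:240,410:480],None,fx=5,fy=5)
c=np.zeros((400,800,3),np.uint8);c[:400,:450]=z[:400];c[:300,450:800]=z2;cv2.imwrite('pics/c2.png',c[:,:,::-1])
E
```

```text
t: 8.7
ee_pos: [551.4, -416.6, 97.1]
orientation: [2.221, 2.222, 0.0]
ft_force: [-0.6, -0.0, -0.1]
width: 0.5
grasp_force: 0.0
[(0.62, [260.3, 151.7, 12.0, 15.5])]
```

View pics/c2.png

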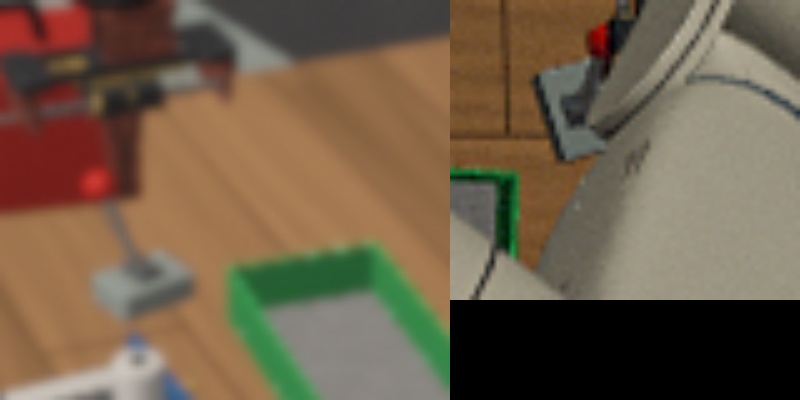

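The lever now leans away from the robot, with the ball at about (259,147) in the side image. I'll push gently until it reaches the stop.

```bash
python3 -m jog '[[0.03,0.12,0,0,0,0,0],[0,0.12,0,0,0,0,0],[0,0,0,0,0,0,0]]'; python3 -m jog '[[0.03,0.1,0,0,0,0,0],[0,0,0,0,0,0,0]]'; python3 -m jog '[[0.02,0.1,0,0,0,0,0],[0,0,0,0,0,0,0]]'
```

```text
t: 9.2
ee_pos: [561.5, -415.4, 97.1]
orientation: [2.22, 2.222, 0.0]
ft_force: [-0.3, 0.1, -0.6]
width: 0.6
grasp_force: 0.0
t: 9.4
ee_pos: [564.2, -414.4, 96.9]
orientation: [-2.22, -2.222, 0.002]
ft_force: [-4.1, -0.8, 0.8]
width: 0.2
grasp_force: 2.2
t: 9.6
ee_pos: [564.8, -414.3, 96.8]
orientation: [-2.216, -2.219, 0.009]
ft_force: [-16.5, -5.5, 7.3]
width: 0.5
grasp_force: 8.5
```

```bash
python3 -m jog '[[0,-0.5,0,0,0,0,0],[0,-0.6,0,0,0,0,0],[0,0,-0.8,0,0,0,0],[0,0,-0.8,0,0,0,0],[0,0,-0.8,0,0,0,0],[0,0,-0.8,0,0,0,0],[0,0,-0.8,0,0,0,0],[0.6,0,-0.8,0,0,0,0.62],[1,0.2,0,0,0,0,0.62],[1,0.2,0,0,0,0,0.62],[1,0.2,0,0,0,0,0.62],[1,0.2,0,0,0,0,0.62],[1,0.4,0,0,0,0,0.62],[1,0.4,0,0,0,0,0.62],[1,0.4,0,0,0,0,0.62],[1,0.4,0,0,0,0,0.62],[1,0.3,0,0,0,0,0.62],[1,0.3,0,0,0,0,0.62],[0,0,0,0,0,0,0.62],[0,0,0,0,0,0,0.62]]'
python3 - <<'E'
from h import *
o=ctrl.get_obs();w=save('wrist','w3.png');s=save('side','s3.png').astype(float)
red=np.clip(s[:,:,0]-s[:,:,1:].max(2)-60,0,None)
c=cent(red,258,148,6);print('ball side',c,at_z('side',*c,110)); print(o['ee_pos'])
optics.get_image('wrist')
for n in ['good1','reject1']:
    for r in optics.masks_of(n,'wrist')[:5]: print(n,round(r['conf'],2),np.round(r['extent'],1))
E
```

```text
t: 11.6
ee_pos: [644.8, 11.5, 289.0]
orientation: [2.219, 2.224, -0.0]
ft_force: [-1.2, -0.4, 1.0]
width: 54.7
grasp_force: 0.0
ball side (np.float64(257.15543663342254), np.float64(146.65580150814887)) [ 579.25574276 -420.48571129  110.        ]
[644.75541453  11.51144937 289.0168268 ]
good1 0.77 [310.4 194.3  48.3  59. ]
good1 0.62 [302.7 114.7  51.2  56.5]
good1 0.61 [314.8 256.5  46.8  47.6]
reject1 0.94 [297.9  32.6  52.6  65.3]
```

View pics/w3.png

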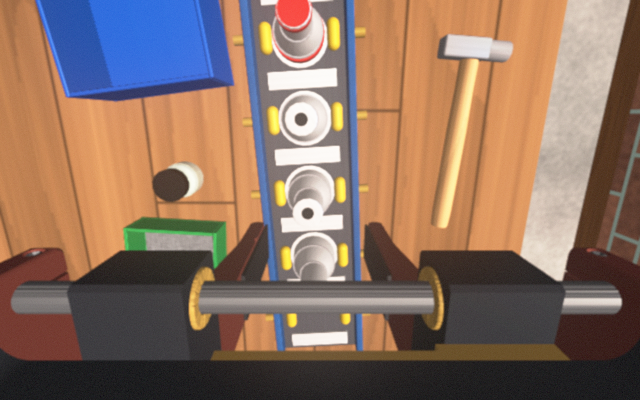

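The lever is fully over: the ball now measures close to the predicted (583,-401). The wrist view shows the reject top at (292,12) and good tops at (301,119) and (307,213), with the third good behind the gripper bar.

Run:
```python
from h import *
for u,v in [(292.5,12),(300.5,119),(307.5,213)]: print(at_z('wrist',u,v,132).round(1))
```

```text
[622.8 171.9 132. ]
[628.9  75.  132. ]
[635.1 -24.8 132. ]
```

```bash
python3 -m jog '[[0.8,-0.11,0,0,0,0,0.62],[0.8,-0.11,0,0,0,0,0.62],[0.8,-0.11,0,0,0,0,0.62],[0.8,-0.11,0,0,0,0,0.62],[0.92,-0.1,0,0,0,0,0.62],[0,0,0,0,0,0,0.62],[0,0,0.8,0,0,0,0.62],[0,0,0.8,0,0,0,0.62],[0,0,0.8,0,0,0,0.62],[0,0,0.8,0,0,0,0.62],[0,0,0.8,0,0,0,0.62],[0,0,0.5,0,0,0,0.62],[0,0,0.42,0,0,0,0.5],[0,0,0,0,0,0,0.45],[0,0,0,0,0,0,0.42],[0,0,0,0,0,0,0.42],[0,0,0,0,0,0,0.42]]'
python3 -m jog '[[0,0,0,0,0,0,0.4],[0,0,0,0,0,0,0.4],[0,0,0,0,0,0,0.4]]'
python3 -m jog '[[0,0,0,0,0,0,0.39],[0,0,0,0,0,0,0.39],[0,0,0,0,0,0,0.39]]'
```

```text
t: 13.55
ee_pos: [623.9, 175.6, 93.7]
orientation: [2.22, 2.221, 0.003]
ft_force: [-0.4, 0.2, 0.4]
width: 36.8
grasp_force: 0.0
t: 13.85
ee_pos: [623.1, 175.5, 92.6]
orientation: [2.221, 2.222, 0.001]
ft_force: [0.6, -0.0, 0.1]
width: 35.4
grasp_force: 0.0
t: 14.15
ee_pos: [623.0, 175.4, 92.2]
orientation: [-2.221, -2.222, 0.0]
ft_force: [-0.0, -0.9, -0.3]
width: 34.1
grasp_force: 0.0
```

```bash
python3 -m jog '[[0,0,0,0,0,0,0.386],[0,0,0,0,0,0,0.386],[0,0,0,0,0,0,0.386]]'
python3 -m jog '[[0,0,0,0,0,0,0.383],[0,0,0,0,0,0,0.383],[0,0,0,0,0,0,0.383]]'
```

```text
t: 14.45
ee_pos: [623.0, 175.4, 92.2]
orientation: [2.221, 2.222, -0.0]
ft_force: [0.8, -0.1, -1.4]
width: 33.9
grasp_force: 2.0
t: 14.75
ee_pos: [623.0, 175.4, 92.2]
orientation: [2.221, 2.222, 0.0]
ft_force: [0.5, 0.4, -1.0]
width: 34.0
grasp_force: 8.7
```

```bash
python3 -m jog '[[0,0,0,0,0,0,0.382],[0,0,0,0,0,0,0.382]]'
python3 -m jog '[[0,0,-0.1,0,0,0,0.382],[0,0,-0.1,0,0,0,0.382],[0,0,-0.1,0,0,0,0.382],[0,0,0,0,0,0,0.382]]'
```

```text
t: 14.95
ee_pos: [623.0, 175.4, 92.2]
orientation: [-2.221, -2.222, 0.0]
ft_force: [-0.5, -0.9, -1.1]
width: 34.1
grasp_force: 11.1
t: 15.35
ee_pos: [623.6, 175.5, 105.4]
orientation: [2.22, 2.221, 0.002]
ft_force: [0.8, -0.8, 0.5]
width: 33.7
grasp_force: 11.1
```

```bash
python3 -m jog '[[0,0,-0.4,0,0,0,0.382],[0,0,-0.6,0,0,0,0.382],[0,0,-0.6,0,0,0,0.382],[0,0,-0.6,0,0,0,0.382],[0,0,-0.6,0,0,0,0.382],[0,0,-0.6,0,0,0,0.382],[0,0,0,0,0,0,0.382],[0,0,0,0,0,0,0.382]]'
python3 - <<'E'
from h import *
s=save('side','s4.png');w=save('wrist','w4.png');t=save('top','t4.png')
c=np.zeros((500,800,3),np.uint8);c[:,:450]=cv2.resize(s[100:300,230:410],(450,500));c[:220,450:]=cv2.resize(w,(350,220));c[240:490,450:]=cv2.resize(t[150:275,235:410],(350,250))
cv2.imwrite('pics/c4.png',c[:,:,::-1])
for r in optics.masks_of('bin','top')[:1]:
    q=cv2.boxPoints(cv2.minAreaRect(cv2.findNonZero(r['pixels'].astype(np.uint8))));W=np.array([at_z('top',*p,90) for p in q]);print(r['conf'],W[:,:2].round(0).tolist(),W.mean(0).round(1))
E
```

```text
t: 16.15
ee_pos: [623.0, 175.4, 240.8]
orientation: [2.221, 2.221, 0.002]
ft_force: [0.5, -0.4, -2.2]
width: 33.6
grasp_force: 11.1
0.33 [[661.0, -75.0], [673.0, -142.0], [603.0, -153.0], [591.0, -86.0]] [ 631.9 -114.    90. ]
```

View pics/c4.png

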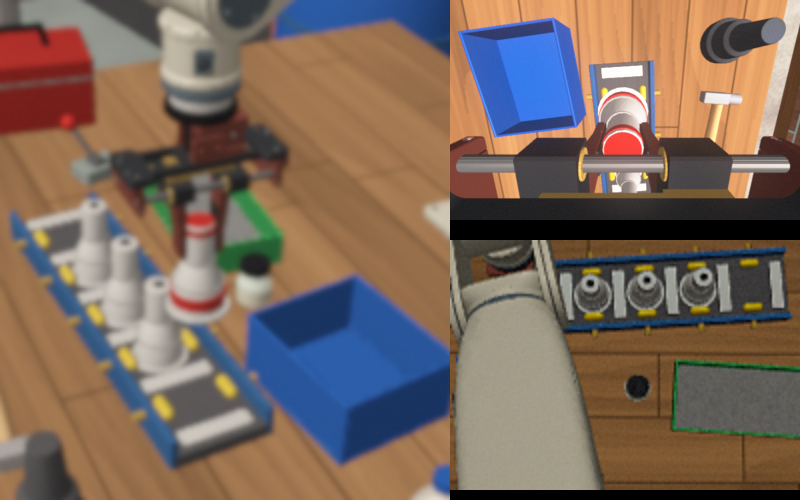

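The cap is held upright. The wrist image shows the bin rim corners at about (20,60), (218,36), (243,227) and (82,247).

Run:
```python
from h import *
W=np.array([at_z('wrist',u,v,90) for u,v in [(20,60),(218,36),(243,227),(82,247)]]);print(W.round(0)[:,:2].tolist(),W.mean(0))
for r in optics.masks_of('bin','wrist')[:1]:
    print(r['conf'],r['extent'])
```

```text
[[343.0, 295.0], [531.0, 315.0], [543.0, 128.0], [365.0, 104.0]] [445.2887356  210.57145002  90.        ]
0.6 [132.8, 141.9, 236.1, 218.5]
```

```bash
python3 -m jog '[[0.15,-0.8,0,0,0,0,0.382],[0.15,-0.8,0,0,0,0,0.382],[0.15,-0.8,0,0,0,0,0.382],[0.15,-0.8,0,0,0,0,0.382],[0.15,-0.8,0,0,0,0,0.382],[0,-0.57,0,0,0,0,0.382],[0,0,0.6,0,0,0,0.382],[0,0,0.6,0,0,0,0.382],[0,0,0.6,0,0,0,0.382],[0,0,0.6,0,0,0,0.382],[0,0,0.6,0,0,0,0.382],[0,0,0.6,0,0,0,0.382],[0,0,0,0,0,0,0.382],[0,0,0,0,0,0,0.382]]'
python3 -m jog '[[0,0,0,0,0,0,0.5],[0,0,0,0,0,0,0.7],[0,0,0,0,0,0,0.7],[0,0,0,0,0,0,0.7],[0,0,-0.6,0,0,0,0.7],[0,0,-0.8,0,0,0,0.62],[0,0,-0.8,0,0,0,0.62],[0,0,-0.8,0,0,0,0.62],[0,0,-0.6,0,0,0,0.62],[-0.6,0.6,0,0,0,0,0.62],[-0.8,0.6,0,0,0,0,0.62],[-0.8,0.6,0,0,0,0,0.62],[-0.6,0.6,0,0,0,0,0.62],[-0.4,0.6,0,0,0,0,0.62],[0,0.8,0,0,0,0,0.62],[0,0.95,0,0,0,0,0.62],[0,0,0,0,0,0,0.62],[0,0,0,0,0,0,0.62],[0,0,0,0,0,0,0.62]]'
python3 - <<'E'
from h import *
o=ctrl.get_obs();s=save('side','s5.png');w=save('wrist','w5.png')
c=np.zeros((500,800,3),np.uint8);c[:,:450]=cv2.resize(s[100:300,230:410],(450,500));c[:220,450:]=cv2.resize(w,(350,220));c[220:450,450:]=cv2.resize(w[0:210,200:520],(350,230))
cv2.imwrite('pics/c5.png',c[:,:,::-1])
E
```

```text
t: 17.8
ee_pos: [439.9, 205.2, 96.0]
orientation: [-2.221, -2.221, 0.002]
ft_force: [0.1, 0.3, -1.0]
width: 33.9
grasp_force: 11.1
t: 19.7
ee_pos: [628.9, 77.5, 240.0]
orientation: [-2.22, -2.221, 0.002]
ft_force: [0.2, -0.2, -0.2]
width: 54.5
grasp_force: 0.0
```

View pics/c5.png

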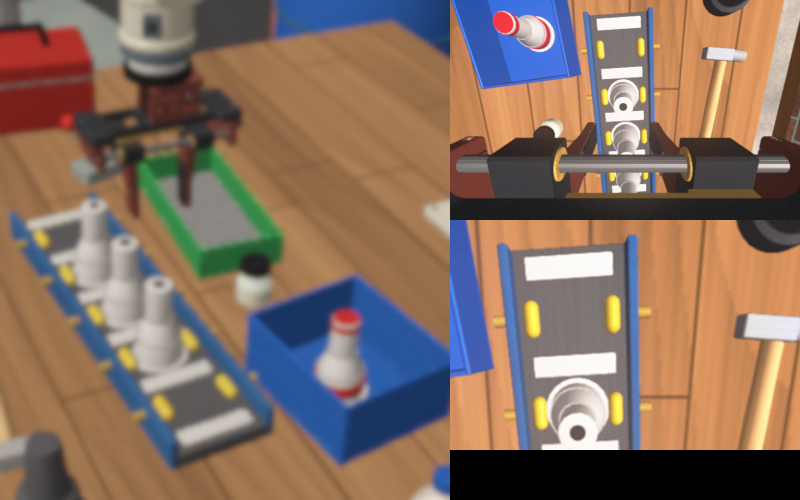

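The reject stands in the bin at about (345,350) in the composite. The gripper is over the first good cap, so I'll descend and grip.

```bash
python3 -m jog '[[0,0,0.8,0,0,0,0.62],[0,0,0.8,0,0,0,0.62],[0,0,0.8,0,0,0,0.62],[0,0,0.8,0,0,0,0.62],[0,0,0.5,0,0,0,0.5],[0,0,0,0,0,0,0.45],[0,0,0,0,0,0,0.42],[0,0,0,0,0,0,0.4],[0,0,0,0,0,0,0.395],[0,0,0,0,0,0,0.39],[0,0,0,0,0,0,0.388],[0,0,0,0,0,0,0.386],[0,0,0,0,0,0,0.386],[0,0,0,0,0,0,0.384],[0,0,0,0,0,0,0.384],[0,0,0,0,0,0,0.384]]'
python3 -m jog '[[0,0,0,0,0,0,0.382],[0,0,0,0,0,0,0.382],[0,0,0,0,0,0,0.382]]'
```

```text
t: 21.4
ee_pos: [630.1, 77.4, 92.5]
orientation: [-2.221, -2.222, 0.0]
ft_force: [-3.1, -0.1, 5.1]
width: 34.2
grasp_force: 6.4
t: 21.7
ee_pos: [630.2, 77.4, 92.5]
orientation: [-2.221, -2.222, 0.0]
ft_force: [-2.8, 0.2, 5.6]
width: 33.5
grasp_force: 11.1
```

```bash
python3 -m jog '[[0,0,-0.1,0,0,0,0.382],[0,0,-0.1,0,0,0,0.382],[0,0,-0.1,0,0,0,0.382],[0,0,-0.1,0,0,0,0.382],[0,0,-0.5,0,0,0,0.382],[0,0,-0.7,0,0,0,0.382],[0,0,-0.7,0,0,0,0.382],[0,0,-0.7,0,0,0,0.382],[0,0,-0.7,0,0,0,0.382],[0,0,0,0,0,0,0.382],[0,0,0,0,0,0,0.382]]'
python3 - <<'E'
from h import *
s=save('side','s6.png');w=save('wrist','w6.png')
print([(n,round(r['conf'],2),np.round(r['extent'])) for n in ['crate','good1'] for r in optics.masks_of(n,'wrist')[:4]])
c=np.zeros((500,800,3),np.uint8);c[:,:450]=cv2.resize(s[100:300,230:410],(450,500));c[:220,450:]=cv2.resize(w,(350,220));c[220:450,450:]=cv2.resize(w[0:210,200:520],(350,230))
cv2.imwrite('pics/c6.png',c[:,:,::-1])
E
```

```text
t: 22.8
ee_pos: [630.5, 77.4, 240.7]
orientation: [2.22, 2.221, 0.002]
ft_force: [-1.7, 0.4, -0.9]
width: 33.7
grasp_force: 11.1
[('good1', 0.87, array([327., 334.,  51.,  41.])), ('good1', 0.79, array([315., 219.,  92., 120.]))]
```

View pics/c6.png

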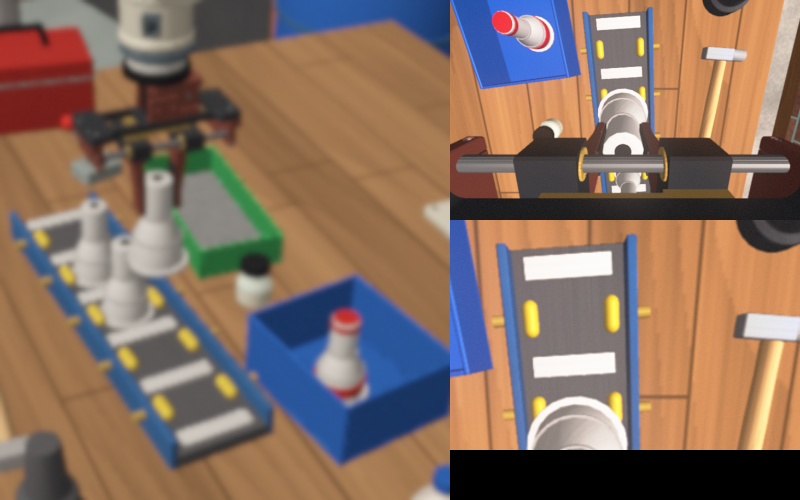

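```bash
python3 -m jog '[[-0.45,-0.3,0,0,0,0,0.382],[-0.85,-0.46,0,0,0,0,0.382],[-0.85,-0.46,0,0,0,0,0.382],[-0.85,-0.46,0,0,0,0,0.382],[-0.85,-0.46,0,0,0,0,0.382],[-0.85,-0.46,0,0,0,0,0.382],[-0.85,-0.46,0,0,0,0,0.382],[-0.85,-0.46,0,0,0,0,0.382],[-0.85,-0.46,0,0,0,0,0.382],[-0.85,-0.46,0,0,0,0,0.382],[-0.85,-0.46,0,0,0,0,0.382],[-0.44,-0.2,0,0,0,0,0.382],[0,0,0.3,0,0,0,0.382],[0,0,0.6,0,0,0,0.382],[0,0,0.6,0,0,0,0.382],[0,0,0.3,0,0,0,0.382],[0,0,0,0,0,0,0.382],[0,0,0,0,0,0,0.382]]'
python3 - <<'E'
from h import *
o=dict(ee_pos=[424,-389.6,222.6],orientation=[-2.22,-2.22,0])
print([at_z('wrist',u,v,50,o).round(1) for u,v in [(258,144),(376,150)]])
s=save('side','s7.png');w=save('wrist','w7.png');t=save('top','t7.png')
c=np.zeros((500,800,3),np.uint8);c[:,:400]=cv2.resize(s[120:245,240:340],(400,500));c[:250,400:]=cv2.resize(w,(400,250));c[250:,400:]=cv2.resize(t[190:265,330:450],(400,250))
cv2.imwrite('pics/c7.png',c[:,:,::-1])
E
```

```text
t: 24.8
ee_pos: [426.7, -297.9, 168.2]
orientation: [-2.22, -2.222, 0.0]
ft_force: [0.5, 0.6, -1.0]
width: 33.6
grasp_force: 11.1
[array([ 360.9, -350. ,   50. ]), array([ 489. , -356.5,   50. ])]
```

View pics/c7.png

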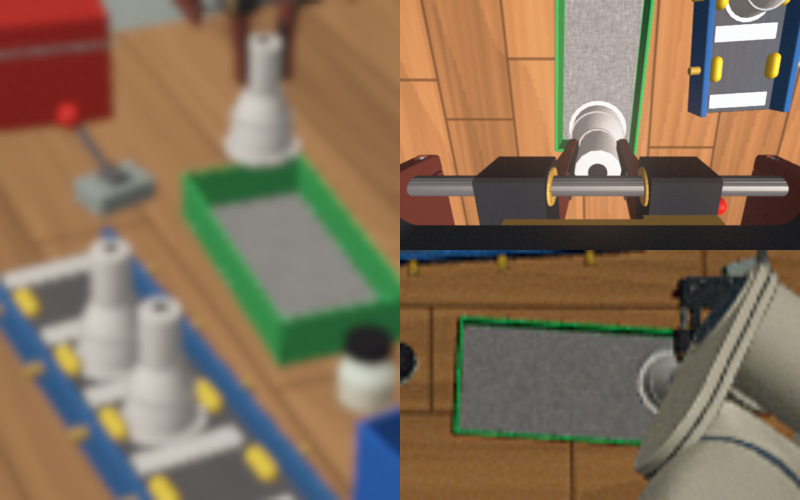

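Good: the cap is centred over the far end of the crate, between the side walls. Next I'll lower it.

```bash
python3 -m jog '[[0,0,0.4,0,0,0,0.382],[0,0,0.6,0,0,0,0.382],[0,0,0.6,0,0,0,0.382],[0,0,0.4,0,0,0,0.382],[0,0,0.15,0,0,0,0.382],[0,0,0.08,0,0,0,0.382],[0,0,0,0,0,0,0.382],[0,0,0,0,0,0,0.382]]'
python3 -m jog '[[0,0,0.03,0,0,0,0.382],[0,0,0,0,0,0,0.382]]'
python3 -m jog '[[0,0,0.03,0,0,0,0.382],[0,0,0,0,0,0,0.382]]'
```

```text
t: 25.75
ee_pos: [426.9, -298.7, 80.0]
orientation: [2.22, 2.221, 0.0]
ft_force: [0.6, -0.5, -0.6]
width: 33.9
grasp_force: 11.1
t: 25.95
ee_pos: [426.6, -298.4, 78.3]
orientation: [2.22, 2.221, 0.0]
ft_force: [0.8, 0.1, -0.9]
width: 33.6
grasp_force: 11.1
t: 26.15
ee_pos: [426.6, -298.5, 77.3]
orientation: [2.22, 2.221, -0.0]
ft_force: [-2.1, 1.0, 5.5]
width: 33.8
grasp_force: 11.1
```

```bash
python3 -m jog '[[0,0,0,0,0,0,0.386],[0,0,0,0,0,0,0.39],[0,0,0,0,0,0,0.42],[0,0,0,0,0,0,0.55],[0,0,0,0,0,0,0.62],[0,0,0,0,0,0,0.62],[0,0,-0.3,0,0,0,0.62],[0,0,-0.8,0,0,0,0.62],[0,0,-0.8,0,0,0,0.62],[0,0,-0.8,0,0,0,0.62],[0,0,-0.8,0,0,0,0.62],[0,0,-0.57,0,0,0,0.62],[0.8,0.6,0,0,0,0,0.62],[0.8,0.6,0,0,0,0,0.62],[0.8,0.6,0,0,0,0,0.62],[0.8,0.6,0,0,0,0,0.62],[0.8,0.6,0,0,0,0,0.62],[0.8,0.6,0,0,0,0,0.62],[0.8,0.6,0,0,0,0,0.62],[0.8,0.6,0,0,0,0,0.62]]'
python3 -m jog '[[0.51,0.4,0,0,0,0,0.62],[0,0,0,0,0,0,0.62],[0,0,0,0,0,0,0.62]]'
python3 - <<'E'
from h import *
o=ctrl.get_obs();print(o['ee_pos']);s=save('side','s8.png');w=save('wrist','w8.png');t=save('top','t8.png')
c=np.zeros((500,800,3),np.uint8);c[:,:400]=cv2.resize(s[120:245,240:340],(400,500));c[:250,400:]=cv2.resize(w,(400,250));c[250:,400:]=cv2.resize(t[150:275,250:450],(400,250))
cv2.imwrite('pics/c8.png',c[:,:,::-1])
E
```

```text
t: 28.15
ee_pos: [619.0, -40.7, 240.5]
orientation: [2.221, 2.222, 0.001]
ft_force: [0.8, 0.4, -0.3]
width: 54.4
grasp_force: 0.0
t: 28.45
ee_pos: [634.0, -21.5, 239.8]
orientation: [-2.22, -2.223, 0.001]
ft_force: [-0.1, -0.2, 0.1]
width: 54.6
grasp_force: 0.0
[633.98652363 -21.51981059 239.82501424]
```

View pics/c8.png

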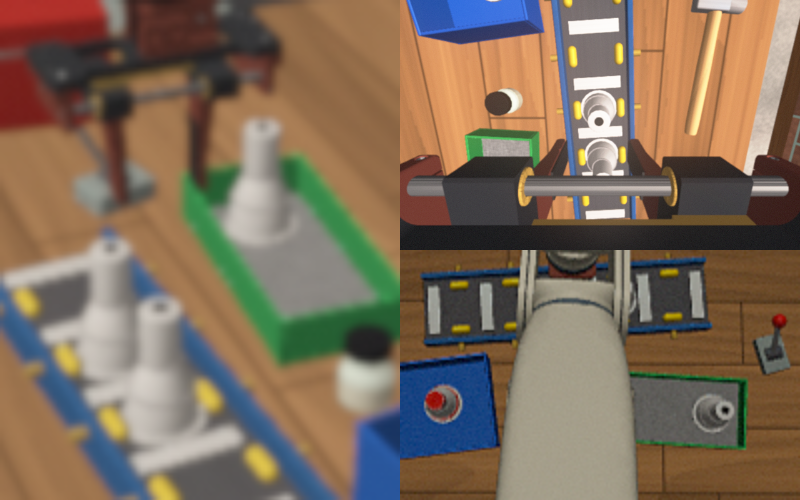

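The first good cap stands upright at the far end of the crate, and the gripper is over the next one.

```bash
python3 -m jog '[[0,0.03,0.8,0,0,0,0.62],[0,0,0.8,0,0,0,0.62],[0,0,0.8,0,0,0,0.62],[0,0,0.8,0,0,0,0.62],[0,0,0.5,0,0,0,0.5],[0,0,0,0,0,0,0.45],[0,0,0,0,0,0,0.42],[0,0,0,0,0,0,0.4],[0,0,0,0,0,0,0.395],[0,0,0,0,0,0,0.39],[0,0,0,0,0,0,0.388],[0,0,0,0,0,0,0.386],[0,0,0,0,0,0,0.386],[0,0,0,0,0,0,0.384],[0,0,0,0,0,0,0.384],[0,0,0,0,0,0,0.382],[0,0,0,0,0,0,0.382],[0,0,0,0,0,0,0.382]]'
python3 -m jog '[[0,0,-0.1,0,0,0,0.382],[0,0,-0.1,0,0,0,0.382],[0,0,-0.1,0,0,0,0.382],[0,0,-0.1,0,0,0,0.382],[0,0,-0.5,0,0,0,0.382],[0,0,-0.7,0,0,0,0.382],[0,0,-0.7,0,0,0,0.382],[0,0,-0.7,0,0,0,0.382],[0,0,-0.7,0,0,0,0.382],[0,0,0,0,0,0,0.382],[0,0,0,0,0,0,0.382]]'
```

```text
t: 30.4
ee_pos: [635.6, -21.8, 91.8]
orientation: [2.221, 2.222, 0.0]
ft_force: [-2.0, 0.0, 5.8]
width: 33.5
grasp_force: 11.1
t: 31.5
ee_pos: [635.5, -21.8, 239.8]
orientation: [2.22, 2.221, 0.001]
ft_force: [-0.0, -0.3, -1.5]
width: 33.9
grasp_force: 11.1
```

```bash
python3 -m jog '[[-0.38,-0.42,0,0,0,0,0.382],[-0.6,-0.64,0,0,0,0,0.382],[-0.6,-0.64,0,0,0,0,0.382],[-0.6,-0.64,0,0,0,0,0.382],[-0.6,-0.64,0,0,0,0,0.382],[-0.6,-0.64,0,0,0,0,0.382],[-0.6,-0.64,0,0,0,0,0.382],[-0.6,-0.64,0,0,0,0,0.382],[-0.2,-0.24,0,0,0,0,0.382],[0,0,0.3,0,0,0,0.382],[0,0,0.7,0,0,0,0.382],[0,0,0.7,0,0,0,0.382],[0,0,0.7,0,0,0,0.382],[0,0,0.7,0,0,0,0.382],[0,0,0.5,0,0,0,0.382],[0,0,0.25,0,0,0,0.382],[0,0,0.1,0,0,0,0.382],[0,0,0,0,0,0,0.382],[0,0,0,0,0,0,0.382]]'
python3 -m jog '[[0,0,0.03,0,0,0,0.382],[0,0,0,0,0,0,0.382]]'
python3 -m jog '[[0,0,0.03,0,0,0,0.382],[0,0,0,0,0,0,0.382]]'
```

```text
t: 33.4
ee_pos: [430.6, -213.2, 82.0]
orientation: [2.22, 2.221, 0.001]
ft_force: [1.0, 0.3, -1.3]
width: 33.5
grasp_force: 11.1
t: 33.6
ee_pos: [430.4, -213.3, 80.9]
orientation: [2.22, 2.221, 0.001]
ft_force: [-0.3, -1.3, -1.4]
width: 33.9
grasp_force: 11.1
t: 33.8
ee_pos: [430.0, -213.2, 79.3]
orientation: [2.221, 2.221, 0.0]
ft_force: [-0.3, -1.0, -1.5]
width: 34.0
grasp_force: 11.1
```

```bash
python3 -m jog '[[0,0,0.03,0,0,0,0.382],[0,0,0,0,0,0,0.382]]'; python3 -m jog '[[0,0,0.02,0,0,0,0.382],[0,0,0,0,0,0,0.382]]'; python3 -m jog '[[0,0,0.02,0,0,0,0.382],[0,0,0,0,0,0,0.382]]'
```

```text
t: 34.0
ee_pos: [429.9, -213.1, 77.8]
orientation: [-2.221, -2.222, 0.0]
ft_force: [-0.5, -1.0, -1.7]
width: 33.9
grasp_force: 11.1
t: 34.2
ee_pos: [429.9, -213.1, 77.0]
orientation: [-2.221, -2.222, 0.0]
ft_force: [0.3, 0.7, -0.9]
width: 33.8
grasp_force: 11.1
t: 34.4
ee_pos: [429.9, -213.1, 76.8]
orientation: [-2.221, -2.222, 0.0]
ft_force: [-2.0, 1.7, 7.3]
width: 33.9
grasp_force: 11.1
```

```bash
python3 -m jog '[[0,0,0,0,0,0,0.386],[0,0,0,0,0,0,0.39],[0,0,0,0,0,0,0.42],[0,0,0,0,0,0,0.55],[0,0,0,0,0,0,0.62],[0,0,0,0,0,0,0.62],[0,0,-0.3,0,0,0,0.62],[0,0,-0.8,0,0,0,0.62],[0,0,-0.8,0,0,0,0.62],[0,0,-0.8,0,0,0,0.62],[0,0,-0.8,0,0,0,0.62],[0,0,-0.58,0,0,0,0.62],[0.33,0.7,0,0,0,0,0.62],[0.33,0.8,0,0,0,0,0.62],[0.33,0.8,0,0,0,0,0.62],[0.33,0.8,0,0,0,0,0.62],[0.33,0.8,0,0,0,0,0.62],[0.33,0.8,0,0,0,0,0.62],[0.3,0.58,0,0,0,0,0.62],[0,0,0,0,0,0,0.62]]'
python3 -m jog '[[0,0,0,0,0,0,0.62],[0,0,0,0,0,0,0.62]]'
python3 - <<'E'
from h import *
s=save('side','s9.png');w=save('wrist','w9.png');t=save('top','t9.png')
c=np.zeros((500,800,3),np.uint8);c[:,:400]=cv2.resize(s[120:245,240:340],(400,500));c[:250,400:]=cv2.resize(w,(400,250));c[250:,400:]=cv2.resize(t[150:275,250:450],(400,250))
cv2.imwrite('pics/c9.png',c[:,:,::-1])
E
```

```text
t: 36.4
ee_pos: [643.4, -120.3, 240.2]
orientation: [2.218, 2.223, 0.002]
ft_force: [0.1, 0.1, -0.3]
width: 54.1
grasp_force: 0.0
t: 36.6
ee_pos: [640.1, -122.1, 239.7]
orientation: [-2.221, -2.221, 0.001]
ft_force: [0.0, -0.6, 0.2]
width: 54.6
grasp_force: 0.0
```

View pics/c9.png

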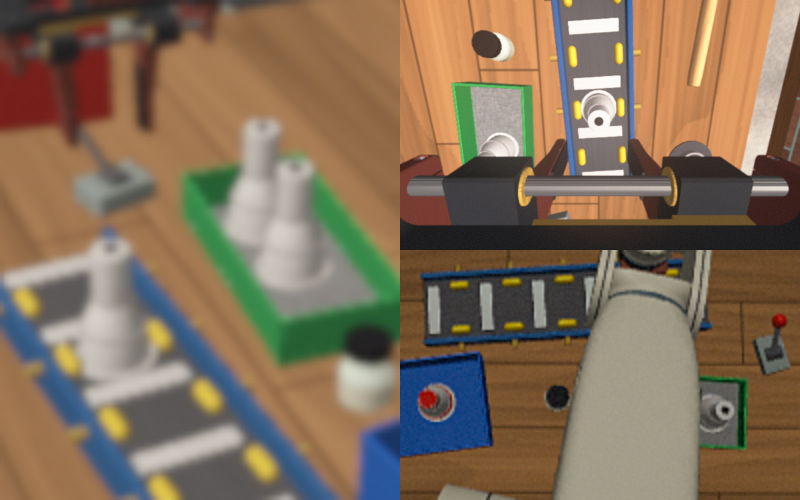

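Two good caps now stand in the crate. The bin shifted slightly by itself, which does no harm because the reject is still in it. On to the last cap.

```bash
python3 -m jog '[[0,0.03,0.8,0,0,0,0.62],[0,0,0.8,0,0,0,0.62],[0,0,0.8,0,0,0,0.62],[0,0,0.8,0,0,0,0.62],[0,0,0.5,0,0,0,0.5],[0,0,0,0,0,0,0.45],[0,0,0,0,0,0,0.42],[0,0,0,0,0,0,0.4],[0,0,0,0,0,0,0.395],[0,0,0,0,0,0,0.39],[0,0,0,0,0,0,0.388],[0,0,0,0,0,0,0.386],[0,0,0,0,0,0,0.386],[0,0,0,0,0,0,0.384],[0,0,0,0,0,0,0.384],[0,0,0,0,0,0,0.382],[0,0,0,0,0,0,0.382],[0,0,0,0,0,0,0.382]]'
python3 -m jog '[[0,0,-0.1,0,0,0,0.382],[0,0,-0.1,0,0,0,0.382],[0,0,-0.1,0,0,0,0.382],[0,0,-0.1,0,0,0,0.382],[0,0,-0.5,0,0,0,0.382],[0,0,-0.7,0,0,0,0.382],[0,0,-0.7,0,0,0,0.382],[0,0,-0.7,0,0,0,0.382],[0,0,-0.7,0,0,0,0.382],[0,0,0,0,0,0,0.382],[0,0,0,0,0,0,0.382]]'
```

```text
t: 38.55
ee_pos: [642.3, -121.9, 91.8]
orientation: [2.221, 2.222, -0.0]
ft_force: [-2.3, -0.9, 4.8]
width: 34.1
grasp_force: 11.1
t: 39.65
ee_pos: [642.5, -121.8, 239.9]
orientation: [2.22, 2.221, 0.001]
ft_force: [0.2, 0.3, -1.1]
width: 33.6
grasp_force: 11.1
```

```bash
python3 -m jog '[[0,-0.5,0,0,0,0,0.382],[-0.05,-0.7,0,0,0,0,0.382],[-0.05,-0.7,0,0,0,0,0.382],[-0.05,-0.7,0,0,0,0,0.382],[0,-0.7,0,0,0,0,0.382],[0,-0.7,0,0,0,0,0.382],[0,-0.7,0,0,0,0,0.382],[0,-0.5,0,0,0,0,0.382],[0,0,0,0,0,0,0.382],[0,0,0.3,0,0,0,0.382],[0,0,0.7,0,0,0,0.382],[0,0,0.7,0,0,0,0.382],[0,0,0.7,0,0,0,0.382],[0,0,0.7,0,0,0,0.382],[0,0,0.5,0,0,0,0.382],[0,0,0.25,0,0,0,0.382],[0,0,0.15,0,0,0,0.382],[0,0,0,0,0,0,0.382],[0,0,0,0,0,0,0.382]]'
python3 -m jog '[[0,0,0.03,0,0,0,0.382],[0,0,0,0,0,0,0.382]]'
python3 -m jog '[[0,0,0.03,0,0,0,0.382],[0,0,0,0,0,0,0.382]]'
```

```text
t: 41.55
ee_pos: [434.9, -128.0, 79.9]
orientation: [2.22, 2.221, 0.001]
ft_force: [0.3, 0.3, -1.1]
width: 33.7
grasp_force: 11.1
t: 41.75
ee_pos: [434.8, -128.0, 78.9]
orientation: [2.22, 2.221, 0.001]
ft_force: [-0.1, 0.3, 0.2]
width: 33.9
grasp_force: 11.1
t: 41.95
ee_pos: [434.4, -127.9, 77.3]
orientation: [2.221, 2.221, 0.0]
ft_force: [0.3, 0.2, -0.5]
width: 33.8
grasp_force: 11.1
```

```bash
python3 -m jog '[[0,0,0.02,0,0,0,0.382],[0,0,0,0,0,0,0.382]]'; python3 -m jog '[[0,0,0.01,0,0,0,0.382],[0,0,0,0,0,0,0.382]]'
```

```text
t: 42.15
ee_pos: [434.4, -128.0, 76.6]
orientation: [2.221, 2.222, 0.0]
ft_force: [-1.5, 0.2, 4.8]
width: 33.6
grasp_force: 11.1
t: 42.35
ee_pos: [434.4, -128.0, 76.6]
orientation: [2.221, 2.222, 0.0]
ft_force: [-2.1, 0.3, 10.2]
width: 33.5
grasp_force: 11.1
```

```bash
python3 -m jog '[[0,0,0,0,0,0,0.386],[0,0,0,0,0,0,0.39],[0,0,0,0,0,0,0.42],[0,0,0,0,0,0,0.55],[0,0,0,0,0,0,0.62],[0,0,0,0,0,0,0.62],[0,0,-0.3,0,0,0,0.62],[0,0,-0.8,0,0,0,0.62],[0,0,-0.8,0,0,0,0.62],[0,0,-0.8,0,0,0,0.62],[0,0,-0.8,0,0,0,0.62],[0,0,-0.58,0,0,0,0.62],[-0.7,0.6,0,0,0,0,0],[-0.7,0.8,0,0,0,0,0],[-0.7,0.8,0,0,0,0,0],[-0.7,0.8,0,0,0,0,0],[-0.7,0.8,0,0,0,0,0],[-0.7,0.6,0,0,0,0,0],[0,0,0,0,0,0,0],[0,0,0,0,0,0,0]]'
python3 - <<'E'
from h import *
o=ctrl.get_obs();print(o['ee_pos']);s=save('side','s10.png');w=save('wrist','w10.png');t=save('top','t10.png')
c=np.zeros((500,800,3),np.uint8);c[:,:400]=cv2.resize(s[120:245,240:340],(400,500));c[:250,400:]=cv2.resize(w,(400,250));c[250:,400:]=cv2.resize(t[120:270,250:490],(400,250))
cv2.imwrite('pics/c10.png',c[:,:,::-1])
E
```

```text
t: 44.35
ee_pos: [609.9, -295.8, 239.1]
orientation: [-2.221, -2.22, 0.0]
ft_force: [-0.3, 0.3, 0.7]
width: 0.0
grasp_force: 0.0
[ 609.88895309 -295.80569977  239.05239588]
```

View pics/c10.png

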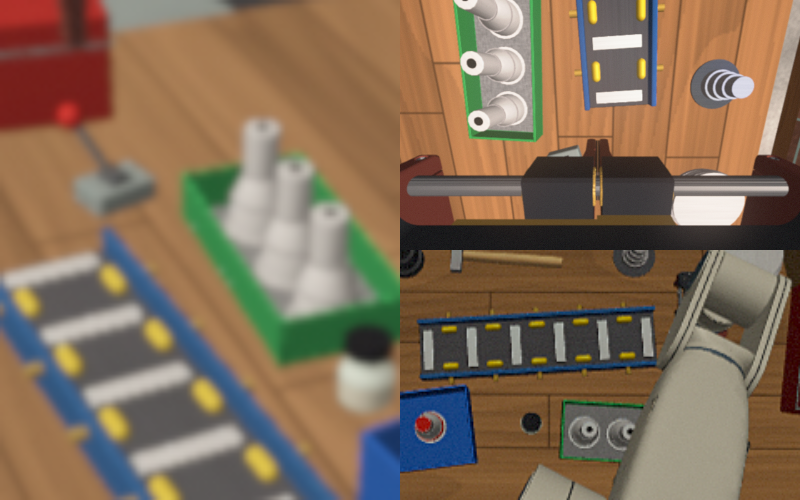

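The rail is empty. Three good caps stand in the crate and the reject is in the bin. Next I'll bring the closed fingers down beyond the ball.

```bash
python3 -m jog '[[-0.7,0.35,0,0,0,0,0],[-0.8,0.3,0,0,0,0,0],[-0.85,0,0,0,0,0,0],[0,0,0,0,0,0,0],[0,0,0.7,0,0,0,0],[0,0,0.7,0,0,0,0],[0,0,0.5,0,0,0,0],[0,0,0.5,0,0,0,0],[0,0,0.5,0,0,0,0],[0,0,0.4,0,0,0,0],[0,0,0.25,0,0,0,0],[0,0,0,0,0,0,0],[0,0,0,0,0,0,0]]'
python3 -m jog '[[-0.06,-0.25,0,0,0,0,0],[-0.06,-0.25,0,0,0,0,0],[-0.06,-0.25,0,0,0,0,0],[-0.06,-0.25,0,0,0,0,0],[-0.06,-0.25,0,0,0,0,0],[-0.06,-0.25,0,0,0,0,0],[-0.06,-0.25,0,0,0,0,0],[-0.06,-0.25,0,0,0,0,0],[-0.06,-0.25,0,0,0,0,0],[-0.06,-0.25,0,0,0,0,0],[0,0,0,0,0,0,0],[0,0,0,0,0,0,0]]'
```

```text
t: 45.8
ee_pos: [636.7, -389.7, 97.7]
orientation: [2.22, 2.222, 0.0]
ft_force: [-0.4, -0.1, 0.7]
width: 0.7
grasp_force: 0.0
t: 47.0
ee_pos: [536.1, -413.9, 97.0]
orientation: [-2.221, -2.221, -0.0]
ft_force: [0.3, -0.1, -0.0]
width: 0.4
grasp_force: 0.0
```

```bash
python3 -m jog '[[-0.06,-0.25,0,0,0,0,0],[-0.05,-0.2,0,0,0,0,0],[0,0,0,0,0,0,0]]'; python3 -m jog '[[-0.03,-0.12,0,0,0,0,0],[0,0,0,0,0,0,0]]';python3 -m jog '[[-0.03,-0.1,0,0,0,0,0],[0,0,0,0,0,0,0]]'
```

```text
t: 47.3
ee_pos: [517.1, -418.3, 96.9]
orientation: [-2.221, -2.22, 0.0]
ft_force: [0.5, -0.9, 0.0]
width: 0.5
grasp_force: 0.0
t: 47.5
ee_pos: [515.0, -419.2, 97.3]
orientation: [2.22, 2.219, 0.004]
ft_force: [6.5, 1.6, -1.4]
width: 0.9
grasp_force: 3.2
t: 47.7
ee_pos: [514.6, -419.5, 97.4]
orientation: [2.218, 2.216, 0.01]
ft_force: [19.8, 8.4, -7.9]
width: 0.6
grasp_force: 10.0
```

Run:
```python
from h import *
s=save('side','s11.png').astype(float)
red=np.clip(s[:,:,0]-s[:,:,1:].max(2)-60,0,None)
c=cent(red,276,141,7);print('ball side',c,at_z('side',*c,110))
```

```text
ball side (np.float64(277.19331243469173), np.float64(141.42633228840126)) [ 490.29828569 -433.76350128  110.        ]
```

```bash
python3 -m jog '[[0.03,0.3,0,0,0,0,0],[0.1,0.5,0,0,0,0,0],[0,0.3,0,0,0,0,0],[0,0,-0.7,0,0,0,0],[0,0,-0.8,0,0,0,0],[0,0,-0.8,0,0,0,0],[0,0,-0.8,0,0,0,0],[0.5,0,-0.5,0,0,0,0],[0.8,0,0,0,0,0,0],[0.8,0.4,0,0,0,0,0],[0.8,0.4,0,0,0,0,0],[0.8,0.4,0,0,0,0,0],[0.8,0.4,0,0,0,0,0],[0.8,0.4,0,0,0,0,0],[0.8,0,0,0,0,0,0],[0,0,0,0,0,0,0],[0,0,0,0,0,0,0]]'
python3 - <<'E'
from h import *
s=save('side','s12.png');t=save('top','t12.png');x=s.astype(float)
red=np.clip(x[:,:,0]-x[:,:,1:].max(2)-60,0,None)
c=cent(red,276,141,7);print('ball side',c,at_z('side',*c,110))
c=np.zeros((500,800,3),np.uint8);c[:,:400]=cv2.resize(s[120:320,240:400],(400,500));c[:300,400:]=cv2.resize(t[130:280,250:450],(400,300))
c[300:,400:650]=cv2.resize(t[180:240,400:475],(250,200))
cv2.imwrite('pics/c12.png',c[:,:,::-1])
E
```

```text
t: 49.45
ee_pos: [633.6, -171.2, 241.1]
orientation: [2.219, 2.223, -0.001]
ft_force: [-0.1, -0.5, 0.1]
width: 0.6
grasp_force: 0.0
ball side (np.float64(276.6699619771863), np.float64(141.46463878326998)) [ 492.37058481 -434.2303612   110.        ]
```

View pics/c12.png

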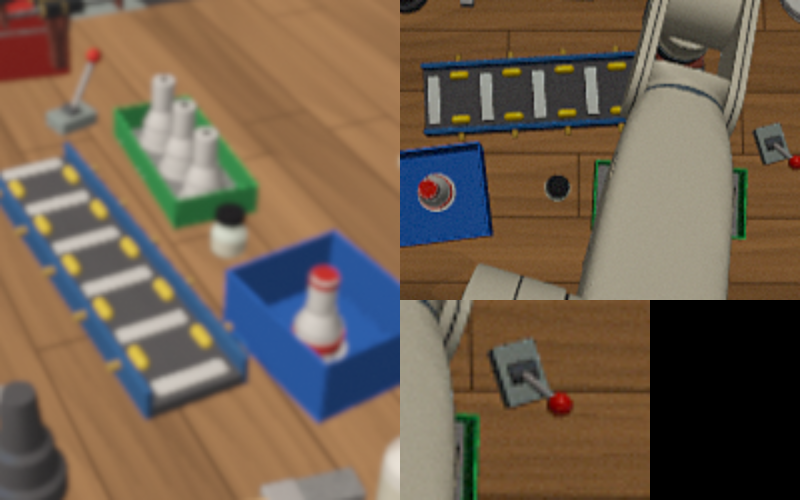

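The rail is empty, three good caps stand in the crate, the reject is in the bin, and the lever is back against its stop.

```bash
python3 -c "
from workcell import ctrl
print(ctrl.close_job())"
```

```text
the job is handed in; nothing more can be done
None
```

The job is handed in: I stopped the feed first, stood the three good caps upright in the crate, put the one reject in the bin, and pulled the lever back to its stop, with grip readings up to 11.1 N and about 50 s used.

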